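Feel a carton gauge's slide for its tight spot and mark it

TASK

The blue carriage of the carton-sizing gauge has one tight spot somewhere along its rail, hidden inside. Stroke the carriage slowly by its black knob, first until it touches the bumper at the red stop, then all the way until it touches the bumper at the black stop, feeling for where it drags and never ramming the soft bumpers. Then slide the orange marker level with where the carriage's brass pointer stood at the middle of the tight spot, leave the carriage at the black stop, and do not disturb the vases and other goods around.

Things in the scene. Friction and masses are not known exactly. Their poses are not given: they have to be found in the camera images.
- gauge: the gauge: a grey base plate 275 (x) x 400 (y) x 12 mm fixed to the table. Origin on its underside, under the middle of the rail; z up, the rail along y, +y towards the black stop, -x towards the marker track. Two small vases stand on the plate, about 115 mm from the rail axis on the +x side
- rail_mid (a point): middle of the top of the steel rail housing, 50 mm wide, 34 mm above the table; its axes are the gauge's. It has one unseen tight spot, its middle anywhere from 65 to 185 mm of carriage travel. The carriage drags with about 1.5 N, but with about 7 to 14 N within 12 mm either side of that middle; the drag is felt while it moves and fades when the hand stops
- red_stop (a point): tip of the red rubber bumper (14 mm across, 46 mm above the table) on the red stop block (60 x 20 mm, top at z 52 mm) at the -y end of the rail. It is soft, 2.5 N per mm of squeeze, and solid after 8 mm; do not press it harder than 15 N
- black_stop (a point): tip of the black rubber bumper on the black stop block at the +y end of the rail, like the red one in every way; 300 mm from red_stop along the rail
- carriage (a joint): carriage position along the rail in m: 0 where it just touches the red bumper, 0.24 where it just touches the black one. It stays where it is left
- carriage_knob (a point): centre of the top of the carriage's knob, 105 mm above the table, axes as the gauge's. Blue saddle 70 (x) x 60 mm (y, along the rail), top at z 55 mm; on it a black knob 30 (x) x 22 mm (y) from z 55 to 105 mm, to be pinched from above on the two faces that look along the rail. A brass pointer at its middle reaches towards the marker track, a fence 58 mm out on the other side
- marker (a joint): marker position along its track, parallel to the rail, in m, 0 to 0.24, on the carriage's scale: with equal values the marker is level with the carriage's pointer. Drags with 1.5 N and stays where it is left
- marker_grip (a point): point on the orange marker, at its middle in plan, 59 mm above the table, axes as the gauge's. The marker is a block 26 (x) x 16 mm (y, along its track), from z 21 to 66 mm, on a low track 95 mm from the rail axis on the robot's side
- grey_vase: bystander: grey cylindrical vase, 54 mm wide, 110 mm tall, on the gauge's plate; origin under its base
- brown_vase: bystander: brown long-necked vase, 60 mm wide, 130 mm tall, on the gauge's plate; origin under its base
- black_vase_a: bystander: black bottle vase, 84 mm wide, 155 mm tall; origin under its base
- black_vase_b: bystander: black bottle vase, 84 mm wide, 155 mm tall; origin under its base
- wood_vase: bystander: tapered wooden vase, 80 mm wide, 190 mm tall; origin under its base
- small_carton: bystander: small brown carton 110 x 80 x 70 mm; origin under its middle
- scraper: bystander: scraper lying flat on the table near the robot's right; origin near its middle

How it is judged:
On the way, in this order (a step that is already met when the one before it is completed fails the run):
1. the carriage touches the red bumper (contact force between carriage_face and bumper_red_face above 0.4 N), for 0.1 s.
2. the carriage, run through its full travel, touches the black bumper (contact force between carriage_face and bumper_black_face above 0.4 N), for 0.1 s.
3. the marker stands level with the middle of the tight spot (y of tight_spot in the frame of marker_grip between -0.009 and 0.009 m), for 0.3 s.
At the end, for the whole second after the job is handed in: the marker stands within 9 mm, along the rail, of the middle of the tight spot, the carriage is within 4 mm of touching the black bumper or touching it, and both are at rest (all of step 3 and value of joint carriage above 0.236 m and velocity of joint marker between -0.005 and 0.005 m/s and velocity of joint carriage between -0.005 and 0.005 m/s).
It fails at once if a bumper is rammed (pressed harder than 15 N) (contact force between carriage_face and bumper_red_face above 15 N or contact force between carriage_face and bumper_black_face above 15 N).
It fails at once if the carriage is moved fast (over 0.3 m/s) (velocity of joint carriage above 0.3 m/s or velocity of joint carriage below -0.3 m/s).
It fails at once if a vase, the small carton or the scraper is shifted by more than 20 mm (distance of any of grey_vase, brown_vase, black_vase_a, black_vase_b, wood_vase, small_carton, scraper from where it was at the start of the episode above 0.02 m).
It also fails if it takes over 67 s, if anything falls off the work surface, if the arm or the gripper's body presses on something with over 40 N, if the wrist force passes 120 N, or if a joint passes its speed limit or range.

ROBOT

A 6-joint arm with a two-finger parallel gripper is mounted at the origin on the work surface. World frame = base frame: x ahead of the robot, y to its left, z up, the work surface at z = 0. Lengths are in m, angles in rad, forces in N, time in s.
With the tool pointing down it reaches from about 0.35 to 0.725 m from the base axis. Payload 4.3 kg.
Tool frame: the origin (TCP) lies midway between the tips of the shut fingers; the grasp point (between the pads) lies 19 mm behind it (robot.grip_depth is the z of the grasp point in the tool frame, in m); z points along the fingers, x is the direction in which the jaws open and shut, and the axes are right-handed (so a half turn about z gives the same grasp; the last joint's range is limited). The gripper opens to 85 mm and grips with 20 to 120 N. Pads are 22 mm wide; open, the fingers measure 114 mm over their backs; the gripper's body (76 mm by 85 mm) begins 54 mm behind the grasp point. The pads swing forward as they close: fully open they stand 13 mm farther back than shut.
Start: joints at [-0.11, 0.377, 0.081, 1.274, 0, 1.46], TCP at [0.575, 0, 0.231] pointing down, gripper open.
Joint ranges: [-2.72, 2.72], [-0.84, 1.66], [-1.02, 1.22], [-1.77, 2.12], [-1.37, 1.28], [-3.14, 3.14]. Speed limits (rad/s): [2.57, 2.57, 3.14, 3.14, 3.14, 3.14].

INTERFACE

Orientations are given as a rotation vector (axis times angle).
In Python, from station import robot gives the robot as it stands.
- The arm moves only by the tool arm_command, never from a script. Its argument "plan" is a list of rows, each a list of 3 entries, a list of its own where there are three numbers: the closure in counts, from 0 (fully open) to 255 (shut), then the shift along the tool's x, y, z in m, then the turn, a rotation vector about the tool's x, y, z in degrees. In form: [[fingers, [tx, ty, tz], [ax, ay, az]], ...]. A call has 1 to 12 rows; each row is the pose to reach, as a shift and turn from the pose commanded when the call began, along the tool's axes at that moment; what a row does not reach only later rows make up. A row lasts 1/10 s, in which the tool goes at most 50 mm and 8.59 degrees, less where a joint would pass 70% of its speed; a pose out of reach is approached as far as the arm can. A call with a gripper value outside its range is refused whole. The fingers move at their own pace and stop on an object; "newtons" is the grip in N (left out, the last holds). Time passes only in rows, so rows that repeat a pose let the fingers close. It gives the time, the measured TCP pose, the force and the opening at its end, in the units of the state.
- robot.get_state(): the state, without advancing time (a new reading comes with each control period).
- robot.snapshot(name): name is "scene" or "side" or "wrist"; returns (picture, depth): 480x640x3 uint8, red, green, blue; 480x640 float32, m along the optical axis (not along the pixel's ray), 0 where there is no reading.
- robot.camera_info(name): a dict with "vfov" (degrees; the focal length in pixels is half the picture's height over the tangent of half this angle, whatever the lens; pixels are square), "cx", "cy" (the principal point, pixels), "R" (3x3) and "t" (3): a world point X has camera coordinates R X + t; the wrist camera has in their place "hand_eye" (4x4, takes a point from camera to tool coordinates, whose origin is the TCP and whose axes are the tool frame's). Camera axes: x right, y down, z forward; pixel columns grow to the right and rows downward; lengths in m; the calibration is good to about 2 mm. A picture is of the moment at which its call begins: read the wrist's pose just before it. camera_info takes no time and is no camera call.
- robot.close_job(): hands the job in, once; it reports no verdict.
The state is a dict: "time": time; "joint_positions": joint angles; "joint_vel": joint speeds; "effort": joint torques, N m; "eef_pos": TCP position; "orientation": TCP orientation; "force": force on the tool from outside, world axes, zero at the start; "ft_torque": the same for the moment, N m; "finger_gap": finger opening in m.
Only numpy, scipy, OpenCV 4.12 (cv2) and the standard library are available. Lean on these libraries where they do the work, as an engineer would, in place of code of your own. Each camera call takes 0.05 s, during which the arm holds its last target. There are 200 camera calls.

## Working session

There is one attempt and no reset: what is moved stays moved. The work goes in short steps, Python scripts to look and compute and a tool call to move; the robot and the scene stay as the last step left them, time stands still between calls to the robot, and variables do not carry over. Pictures are saved under pics/ and viewed, about 8 in all and at most 12, crops included, and the job is handed in when it is done.

Besides the shell and the picture viewer there is one more tool, called after "Request:" as name(argument=value, ...) on one line, values as JSON. arm_command: Moves the arm, as the interface text tells. Its arguments: {"type":"object","properties":{"plan":{"type":"array","items":{"type":"array"}},"newtons":{"type":"number"}},"required":["plan"]}

```bash
ls; mkdir -p pics; python3 - <<'E'
from station import robot
import cv2,numpy as np
s=robot.get_state();print({k:np.round(v,4) for k,v in s.items()})
for n in("scene","side","wrist"):
    p,d=robot.snapshot(n);cv2.imwrite(f"pics/{n}0.png",p[:,:,::-1]);np.savez(f"pics/{n}0.npz",p=p,d=d)
    print(n,robot.camera_info(n))
a=[cv2.imread(f"pics/{n}0.png") for n in("scene","side")]
E
```

```text
pics
{'time': np.float64(0.0), 'joint_positions': array([-0.1103,  0.3781,  0.0796,  1.2744,  0.    ,  1.4605]), 'joint_vel': array([-0.0013, -0.0002, -0.0006, -0.0004, -0.0003, -0.0012]), 'effort': array([ 5.00000e-04, -4.63601e+01,  2.69877e+01,  2.08000e-02,
       -1.00000e-04, -0.00000e+00]), 'eef_pos': array([5.743e-01, 1.000e-04, 2.303e-01]), 'orientation': array([-3.1414, -0.    ,  0.0032]), 'force': array([-0.2424,  0.5742,  0.2021]), 'ft_torque': array([-0.0029, -0.007 ,  0.0376]), 'finger_gap': np.float64(0.0852)}
scene {'vfov': 54.22383324703709, 'cx': 324.1632443212427, 'cy': 241.34053680503095, 'R': array([[ 0.16719417,  0.98569643, -0.02118167],
       [ 0.65158578, -0.12659465, -0.74793701],
       [-0.73992032,  0.11124903, -0.66343166]]), 't': array([-0.07404478, -0.2718202 ,  1.56062969])}
side {'vfov': 52.553680142995944, 'cx': 320.8291644151003, 'cy': 238.8946883836384, 'R': array([[-0.99279956, -0.11961626,  0.00640218],
       [-0.07983902,  0.62091659, -0.77980018],
       [ 0.08930156, -0.77469642, -0.62599576]]), 't': array([0.50042375, 0.11598205, 1.12966614])}
wrist {'vfov': 65.95769491349819, 'cx': 326.95875023986866, 'cy': 237.08858365745536, 'hand_eye': array([[ 9.99999721e-01, -1.80658187e-04, -7.24962462e-04,
         2.29770806e-04],
       [ 4.04514717e-04,  9.46718853e-01,  3.22060941e-01,
        -8.24924313e-02],
       [ 6.28152685e-04, -3.22061144e-01,  9.46718662e-01,
        -1.42506045e-01],
       [ 0.00000000e+00,  0.00000000e+00,  0.00000000e+00,
         1.00000000e+00]])}
```

View pics/scene0.png

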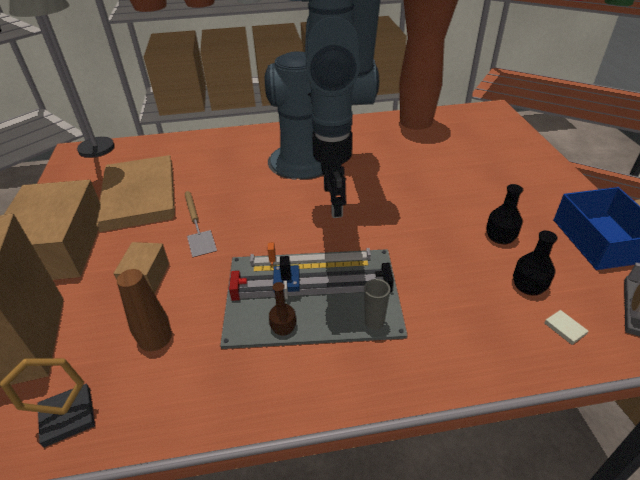

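View pics/side0.png

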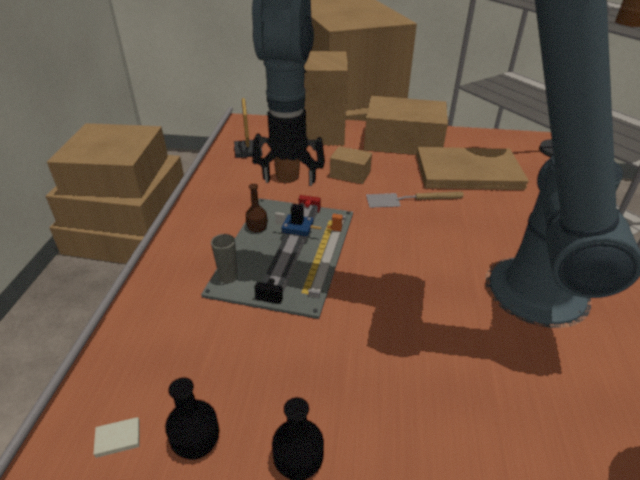

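View pics/wrist0.png

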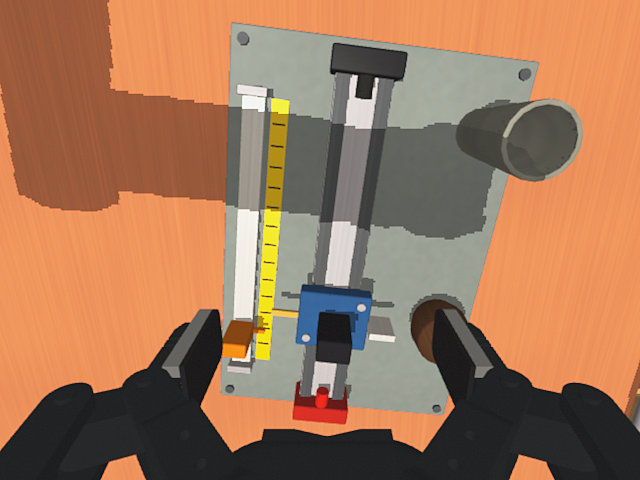

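The wrist view shows the gauge lengthwise: red stop (320,405), blue carriage (335,315) with black knob (335,335), orange marker (238,338), black stop (370,60), brown vase (440,330) and grey vase (540,140). The side and scene views agree. The finger backs leave enough room if the jaws open along the rail.

```bash
cat > h.py <<'E'
import numpy as np,cv2
from scipy.spatial.transform import Rotation as Rn
from station import robot
def cam(n,s=None):
    c=robot.camera_info(n);f=240/np.tan(np.radians(c["vfov"]/2))
    if n=="wrist":
        H=np.eye(4);H[:3,:3]=Rn.from_rotvec(s["orientation"]).as_matrix();H[:3,3]=s["eef_pos"]
        W=H@c["hand_eye"];return f,c["cx"],c["cy"],W[:3,:3],W[:3,3]
    R=np.array(c["R"]);return f,c["cx"],c["cy"],R.T,-R.T@c["t"]
def rays(k,uv):
    f,cx,cy,R,o=k;uv=np.atleast_2d(uv).astype(float)
    return np.c_[(uv[:,0]-cx)/f,(uv[:,1]-cy)/f,np.ones(len(uv))]@R.T
def plane(k,uv,z):
    r=rays(k,uv);return k[4]+r*((z-k[4][2])/r[:,2])[:,None]
def cloud(k,d):
    v,u=np.mgrid[:480,:640];P=k[4]+rays(k,np.c_[u.ravel(),v.ravel()])*d.ravel()[:,None]
    P[d.ravel()==0]=np.nan;return P.reshape(480,640,3)
def tri(ks,uvs):
    A=np.zeros((3,3));b=np.zeros(3)
    for k,uv in zip(ks,uvs):
        r=rays(k,uv)[0];r/=np.linalg.norm(r);M=np.eye(3)-np.outer(r,r);A+=M;b+=M@k[4]
    return np.linalg.solve(A,b)
def masks(p):
    h=cv2.cvtColor(p,cv2.COLOR_RGB2HSV).astype(int);H,S,V=h[...,0],h[...,1],h[...,2]
    return dict(red=((H<5)|(H>174))&(S>190)&(V>60),orange=(H>9)&(H<18)&(S>200)&(V>120),blue=(H>100)&(H<120)&(S>130)&(V>50),yellow=(H>22)&(H<32)&(S>150)&(V>60),black=(V<60))
E
python3 - <<'E'
from h import *
s=robot.get_state()
for n in("wrist","scene","side"):
    D=np.load(f"pics/{n}0.npz");k=cam(n,s);C=cloud(k,D["d"]);m=masks(D["p"])
    inb=(C[...,0]>.4)&(C[...,0]<.75)&(abs(C[...,1])<.3)&(C[...,2]<.14)
    print(n)
    for c,(lo,hi) in dict(red=(.047,.06),orange=(.06,.075),blue=(.05,.06),yellow=(0.01,.04),black=(.098,.115)).items():
        q=m[c]&inb&(C[...,2]>lo)&(C[...,2]<hi)
        if q.sum()<5: print(c,q.sum());continue
        P=C[q]; r=cv2.minAreaRect((P[:,:2]*1000).astype(np.float32)); v,u=np.nonzero(q)
        print(c,q.sum(),"mean",P.mean(0).round(4),"zmed",np.median(P[:,2]).round(4),"rect",np.round(r[0],1),np.round(r[1],1),round(r[2],1),"uv",u.mean().round(1),v.mean().round(1))
    q=m["black"]&inb&(C[...,2]>.046)&(C[...,2]<.058)&(C[...,1]>.03)
    if q.sum()>5:
        P=C[q];r=cv2.minAreaRect((P[:,:2]*1000).astype(np.float32));print("blackstop",q.sum(),P.mean(0).round(4),np.round(r[0],1),np.round(r[1],1),round(r[2],1))
k=cam("wrist",s)
print(plane(k,[[243,38],[525,75],[230,388],[436,407]],.012).round(4))
E
```

```text
wrist
red 1008 mean [ 0.5663 -0.2273  0.0518] zmed 0.0522 rect [ 567.3 -223.2] [37.5 58.8] 82.2 uv 319.8 410.9
orange 367 mean [ 0.483  -0.1378  0.0655] zmed 0.0661 rect [ 482.6 -139.4] [15.4 22.4] 82.9 uv 233.9 348.9
blue 2471 mean [ 0.5794 -0.1049  0.0551] zmed 0.0553 rect [ 579.7 -113.3] [60.3 69. ] 83.1 uv 332.3 313.7
yellow 3636 mean [ 0.5171 -0.0306  0.013 ] zmed 0.013 rect [515.1 -47.7] [283.9  16.2] 83.3 uv 271.5 223.4
black 848 mean [ 0.5797 -0.1107  0.1045] zmed 0.1051 rect [ 579.5 -112.7] [21.4 29.8] 84.4 uv 333.3 349.8
blackstop 1242 [0.6135 0.1138 0.0514] [606.1 111.5] [37.9 59.2] 83.8
scene
red 176 mean [ 0.5699 -0.2277  0.0515] zmed 0.0516 rect [ 568.3 -222.4] [33.9 62.4] 84.3 uv 235.4 280.4
orange 0
blue 272 mean [ 0.5837 -0.1073  0.055 ] zmed 0.055 rect [ 581.9 -112.2] [56.6 70.6] 82.8 uv 288.0 276.5
yellow 10 mean [0.523  0.0417 0.0133] zmed 0.013 rect [521.7  35.8] [82.1 17.5] 77.3 uv 345.9 262.9
black 376 mean [ 0.6786 -0.0118  0.1061] zmed 0.1055 rect [655.7 -19. ] [235.1 139.7] 78.3 uv 337.5 285.9
blackstop 266 [0.6391 0.1038 0.0516] [658.7  93.8] [ 43.  177.2] 65.2
side
red 61 mean [ 0.564  -0.2213  0.0509] zmed 0.0515 rect [ 563.9 -218.6] [29.5 53.2] 86.6 uv 308.8 199.8
orange 0
blue 218 mean [ 0.5737 -0.0982  0.0552] zmed 0.0554 rect [ 577.8 -107.7] [55.5 66.7] 83.7 uv 298.1 225.5
yellow 10 mean [0.5207 0.0127 0.0139] zmed 0.0141 rect [517.8 -12.6] [201.3   5.9] 81.9 uv 313.0 269.6
black 239 mean [ 0.664  -0.0118  0.1059] zmed 0.1061 rect [652.6 -17.4] [243.  132.2] 77.3 uv 251.8 228.7
blackstop 306 [0.628 0.112 0.052] [649.7  99. ] [ 43.4 159.3] 66.5
[[ 0.501   0.1431  0.012 ]
 [ 0.7517  0.1133  0.012 ]
 [ 0.4579 -0.2313  0.012 ]
 [ 0.7072 -0.2594  0.012 ]]
```

Request:
arm_command(plan=[[0,[0.005,0.113,0.06],[0,0,-83.3]],[0,[0.005,0.113,0.06],[0,0,-83.3]],[0,[0.005,0.113,0.06],[0,0,-83.3]],[0,[0.005,0.113,0.06],[0,0,-83.3]],[0,[0.005,0.113,0.06],[0,0,-83.3]],[0,[0.005,0.113,0.06],[0,0,-83.3]],[0,[0.005,0.113,0.06],[0,0,-83.3]],[0,[0.005,0.113,0.06],[0,0,-83.3]],[0,[0.005,0.113,0.06],[0,0,-83.3]],[0,[0.005,0.113,0.06],[0,0,-83.3]],[0,[0.005,0.113,0.06],[0,0,-83.3]],[0,[0.005,0.113,0.06],[0,0,-83.3]]], newtons=40)

```text
time: 1.35
eef_pos: [0.5799, -0.1129, 0.171]
orientation: [-2.35, -2.085, 0.0]
force: [-0.2, 0.0, 0.9]
finger_gap: 0.0855
```

```bash
python3 - <<'E'
from h import *
s=robot.get_state();p,d=robot.snapshot("wrist");cv2.imwrite("pics/w1.png",p[:,:,::-1])
print({k:np.round(s[k],4) for k in("time","joint_positions","eef_pos","orientation","force")})
R=Rn.from_rotvec(s["orientation"]).as_matrix();print("toolx",R[:,0].round(3),"tooly",R[:,1].round(3))
k=cam("wrist",s);C=cloud(k,d);m=masks(p)
for c,lo,hi in(("black",.095,.115),("blue",.05,.06),("orange",.06,.072)):
    q=m[c]&(C[...,2]>lo)&(C[...,2]<hi)&(np.hypot(C[...,0]-.55,C[...,1]+.12)<.1)
    if q.sum()<20:print(c,q.sum());continue
    P=C[q];r=cv2.minAreaRect((P[:,:2]*1000).astype(np.float32));print(c,q.sum(),np.median(P[:,2]).round(4),np.round(r[0],1),np.round(r[1],1),round(r[2],1))
    print(" in tool:",(R.T@(np.r_[np.array(r[0])/1000,np.median(P[:,2])]-s["eef_pos"])).round(4))
E
```

```text
{'time': np.float64(1.35), 'joint_positions': array([-0.2997,  0.4314,  0.0058,  1.1457,  0.    , -0.1804]), 'eef_pos': array([ 0.5799, -0.1129,  0.171 ]), 'orientation': array([-2.3496e+00, -2.0848e+00,  4.0000e-04]), 'force': array([-0.1687,  0.0409,  0.9256])}
toolx [0.119 0.993 0.   ] tooly [ 0.993 -0.119 -0.   ]
black 1699 0.1048 [ 579.2 -113.5] [21.5 29.3] 83.4
 in tool: [-0.0006 -0.0005  0.0663]
blue 4804 0.0549 [ 579.4 -113.4] [59.2 69. ] 83.4
 in tool: [-0.0006 -0.0003  0.1161]
orange 261 0.0653 [ 481.5 -139.8] [15.4 25.2] 82.8
 in tool: [-0.0384 -0.0944  0.1057]
```

Request:
arm_command(plan=[[0,[0,0,0.04],[0,0,0]],[0,[0,0,0.075],[0,0,0]],[0,[0,0,0.104],[0,0,0]],[0,[0,0,0.104],[0,0,0]],[100,[0,0,0.104],[0,0,0]],[255,[0,0,0.104],[0,0,0]],[255,[0,0,0.104],[0,0,0]],[255,[0,0,0.104],[0,0,0]],[255,[0,0,0.104],[0,0,0]],[255,[0,0,0.104],[0,0,0]],[255,[0,0,0.104],[0,0,0]],[255,[0,0,0.104],[0,0,0]]], newtons=40)

```text
time: 2.6
eef_pos: [0.5811, -0.1133, 0.0688]
orientation: [2.346, 2.086, 0.002]
force: [-0.6, 0.0, 5.9]
finger_gap: 0.0218
```

Request:
arm_command(plan=[[255,[-0.003,0,0],[0,0,0]],[255,[-0.006,0,0],[0,0,0]],[255,[-0.009,0,0],[0,0,0]],[255,[-0.012,0,0],[0,0,0]]])

```text
time: 3.0
eef_pos: [0.5798, -0.1249, 0.0688]
orientation: [2.346, 2.087, 0.003]
force: [0.8, 2.3, 6.3]
finger_gap: 0.0216
```

Request:
arm_command(plan=[[255,[-0.003,0,0],[0,0,0]],[255,[-0.006,0,0],[0,0,0]],[255,[-0.009,0,0],[0,0,0]],[255,[-0.012,0,0],[0,0,0]],[255,[-0.015,0,0],[0,0,0]],[255,[-0.018,0,0],[0,0,0]],[255,[-0.021,0,0],[0,0,0]],[255,[-0.024,0,0],[0,0,0]],[255,[-0.027,0,0],[0,0,0]],[255,[-0.03,0,0],[0,0,0]],[255,[-0.033,0,0],[0,0,0]],[255,[-0.036,0,0],[0,0,0]]])

```text
time: 4.2
eef_pos: [0.5756, -0.1607, 0.0688]
orientation: [2.346, 2.087, 0.003]
force: [0.2, 1.8, 5.3]
finger_gap: 0.0218
```

Request:
arm_command(plan=[[255,[-0.003,0,0],[0,0,0]],[255,[-0.006,0,0],[0,0,0]],[255,[-0.009,0,0],[0,0,0]]])

```text
time: 4.5
eef_pos: [0.5745, -0.1697, 0.0688]
orientation: [2.346, 2.087, 0.003]
force: [-0.1, 1.5, 6.2]
finger_gap: 0.0216
```

Request:
arm_command(plan=[[255,[-0.001,0,0],[0,0,0]],[255,[-0.002,0,0],[0,0,0]],[255,[-0.003,0,0],[0,0,0]],[255,[-0.003,0,0],[0,0,0]]])

```text
time: 4.9
eef_pos: [0.5742, -0.1728, 0.0688]
orientation: [2.346, 2.087, 0.003]
force: [-0.8, 0.9, 6.0]
finger_gap: 0.0216
```

Request:
arm_command(plan=[[255,[-0.001,0,0],[0,0,0]],[255,[-0.002,0,0],[0,0,0]],[255,[-0.002,0,0],[0,0,0]],[255,[-0.002,0,0],[0,0,0]]])

```text
time: 5.3
eef_pos: [0.574, -0.1748, 0.0688]
orientation: [2.346, 2.087, 0.003]
force: [-0.5, 0.3, 6.0]
finger_gap: 0.0215
```

Request:
arm_command(plan=[[255,[-0.001,0,0],[0,0,0]],[255,[-0.001,0,0],[0,0,0]],[255,[-0.001,0,0],[0,0,0]]])

```text
time: 5.6
eef_pos: [0.5739, -0.1755, 0.0688]
orientation: [2.346, 2.087, 0.003]
force: [-0.1, 1.3, 6.2]
finger_gap: 0.0217
```

Request:
arm_command(plan=[[255,[-0.001,0,0],[0,0,0]],[255,[-0.001,0,0],[0,0,0]],[255,[-0.001,0,0],[0,0,0]]])

```text
time: 5.9
eef_pos: [0.5738, -0.1761, 0.0687]
orientation: [2.346, 2.087, 0.004]
force: [0.3, 2.9, 6.0]
finger_gap: 0.0212
```

Request:
arm_command(plan=[[255,[-0.001,0,0],[0,0,0]],[255,[-0.001,0,0],[0,0,0]],[255,[-0.001,0,0],[0,0,0]],[255,[-0.001,0,0],[0,0,0]]])

```text
time: 6.3
eef_pos: [0.5737, -0.1767, 0.0688]
orientation: [2.346, 2.088, 0.005]
force: [-1.1, 4.1, 6.6]
finger_gap: 0.0217
```

Red bumper touched at 4 N. Contact begins at y ≈ -0.175, which matches the measured stop. Now I stroke towards the black stop, sampling the drag.

Request:
arm_command(plan=[[255,[0.004,0,0],[0,0,0]],[255,[0.008,0,0],[0,0,0]],[255,[0.012,0,0],[0,0,0]],[255,[0.016,0,0],[0,0,0]],[255,[0.02,0,0],[0,0,0]],[255,[0.024,0,0],[0,0,0]],[255,[0.028,0,0],[0,0,0]],[255,[0.032,0,0],[0,0,0]],[255,[0.036,0,0],[0,0,0]],[255,[0.04,0,0],[0,0,0]],[255,[0.044,0,0],[0,0,0]],[255,[0.048,0,0],[0,0,0]]])

```text
time: 7.5
eef_pos: [0.579, -0.1307, 0.0688]
orientation: [2.346, 2.085, 0.001]
force: [-2.3, -0.6, 5.6]
finger_gap: 0.0216
```

Request:
arm_command(plan=[[255,[0.003,0,0],[0,0,0]],[255,[0.006,0,0],[0,0,0]]])

```text
time: 7.7
eef_pos: [0.5798, -0.1247, 0.0688]
orientation: [2.345, 2.086, 0.001]
force: [-0.5, -1.7, 6.2]
finger_gap: 0.0212
```

Request:
arm_command(plan=[[255,[0.003,0,0],[0,0,0]],[255,[0.006,0,0],[0,0,0]]])

```text
time: 7.9
eef_pos: [0.5804, -0.1187, 0.0688]
orientation: [2.346, 2.086, 0.001]
force: [-0.4, -2.0, 5.2]
finger_gap: 0.0213
```

Request:
arm_command(plan=[[255,[0.003,0,0],[0,0,0]],[255,[0.006,0,0],[0,0,0]]])

```text
time: 8.1
eef_pos: [0.5812, -0.1128, 0.0688]
orientation: [2.345, 2.086, 0.001]
force: [-1.3, -0.9, 5.6]
finger_gap: 0.0218
```

Request:
arm_command(plan=[[255,[0.003,0,0],[0,0,0]],[255,[0.006,0,0],[0,0,0]]])

```text
time: 8.3
eef_pos: [0.5818, -0.1068, 0.0688]
orientation: [2.345, 2.086, 0.001]
force: [-1.6, -1.7, 6.2]
finger_gap: 0.0214
```

Request:
arm_command(plan=[[255,[0.003,0,0],[0,0,0]],[255,[0.006,0,0],[0,0,0]]])

```text
time: 8.5
eef_pos: [0.5825, -0.1008, 0.0688]
orientation: [2.346, 2.086, 0.001]
force: [-0.8, -1.7, 6.1]
finger_gap: 0.0216
```

Request:
arm_command(plan=[[255,[0.003,0,0],[0,0,0]],[255,[0.006,0,0],[0,0,0]]])

```text
time: 8.7
eef_pos: [0.5832, -0.0949, 0.0687]
orientation: [2.346, 2.086, 0.001]
force: [-0.6, -2.1, 6.1]
finger_gap: 0.0214
```

Request:
arm_command(plan=[[255,[0.003,0,0],[0,0,0]],[255,[0.006,0,0],[0,0,0]]])

```text
time: 8.9
eef_pos: [0.5839, -0.0889, 0.0688]
orientation: [2.346, 2.086, 0.001]
force: [-1.0, -2.0, 5.7]
finger_gap: 0.0214
```

Baseline drag ~1.7 N up to s≈87 mm. Continuing.

Request:
arm_command(plan=[[255,[0.003,0,0],[0,0,0]],[255,[0.006,0,0],[0,0,0]]])

```text
time: 9.1
eef_pos: [0.5846, -0.0829, 0.0688]
orientation: [2.346, 2.086, 0.001]
force: [-0.8, -2.0, 6.4]
finger_gap: 0.0216
```

Request:
arm_command(plan=[[255,[0.003,0,0],[0,0,0]],[255,[0.006,0,0],[0,0,0]]])

```text
time: 9.3
eef_pos: [0.5853, -0.0769, 0.0688]
orientation: [2.346, 2.086, 0.001]
force: [-0.4, -1.6, 6.0]
finger_gap: 0.0213
```

Request:
arm_command(plan=[[255,[0.003,0,0],[0,0,0]],[255,[0.006,0,0],[0,0,0]]])

```text
time: 9.5
eef_pos: [0.586, -0.071, 0.0688]
orientation: [2.346, 2.086, 0.001]
force: [-1.5, -0.7, 6.3]
finger_gap: 0.0211
```

Request:
arm_command(plan=[[255,[0.003,0,0],[0,0,0]],[255,[0.006,0,0],[0,0,0]]])

```text
time: 9.7
eef_pos: [0.5867, -0.065, 0.0688]
orientation: [2.346, 2.086, 0.001]
force: [-0.9, -1.2, 6.2]
finger_gap: 0.0218
```

Request:
arm_command(plan=[[255,[0.003,0,0],[0,0,0]],[255,[0.006,0,0],[0,0,0]]])

```text
time: 9.9
eef_pos: [0.5874, -0.059, 0.0688]
orientation: [2.346, 2.086, 0.001]
force: [-1.6, -2.4, 6.8]
finger_gap: 0.0216
```

Request:
arm_command(plan=[[255,[0.003,0,0],[0,0,0]],[255,[0.006,0,0],[0,0,0]]])

```text
time: 10.1
eef_pos: [0.5881, -0.053, 0.0688]
orientation: [2.346, 2.086, 0.001]
force: [-0.9, -1.7, 6.0]
finger_gap: 0.0217
```

Request:
arm_command(plan=[[255,[0.003,0,0],[0,0,0]],[255,[0.006,0,0],[0,0,0]]])

```text
time: 10.3
eef_pos: [0.5888, -0.0471, 0.0688]
orientation: [2.346, 2.086, 0.001]
force: [-1.6, -1.2, 4.9]
finger_gap: 0.022
```

Request:
arm_command(plan=[[255,[0.003,0,0],[0,0,0]],[255,[0.006,0,0],[0,0,0]]])

```text
time: 10.5
eef_pos: [0.5894, -0.0411, 0.0687]
orientation: [2.346, 2.086, 0.001]
force: [-1.6, -0.8, 6.4]
finger_gap: 0.0219
```

Request:
arm_command(plan=[[255,[0.003,0,0],[0,0,0]],[255,[0.006,0,0],[0,0,0]]])

```text
time: 10.7
eef_pos: [0.5899, -0.0376, 0.0688]
orientation: [2.344, 2.082, -0.006]
force: [-2.4, -11.1, 6.5]
finger_gap: 0.0216
```

Request:
arm_command(plan=[[255,[0.003,0,0],[0,0,0]],[255,[0.006,0,0],[0,0,0]]])

```text
time: 10.9
eef_pos: [0.5905, -0.0322, 0.0688]
orientation: [2.345, 2.081, -0.006]
force: [-2.6, -10.2, 6.8]
finger_gap: 0.0216
```

Request:
arm_command(plan=[[255,[0.003,0,0],[0,0,0]],[255,[0.006,0,0],[0,0,0]]])

```text
time: 11.1
eef_pos: [0.5913, -0.0256, 0.0688]
orientation: [2.345, 2.082, -0.004]
force: [-3.4, -8.2, 6.3]
finger_gap: 0.0216
```

Request:
arm_command(plan=[[255,[0.002,0,0],[0,0,0]]])

```text
time: 11.2
eef_pos: [0.5915, -0.0232, 0.0688]
orientation: [2.345, 2.083, -0.003]
force: [-2.9, -6.5, 7.6]
finger_gap: 0.0216
```

Request:
arm_command(plan=[[255,[0.002,0,0],[0,0,0]]])

```text
time: 11.3
eef_pos: [0.5918, -0.0209, 0.0688]
orientation: [2.345, 2.083, -0.003]
force: [-1.4, -6.4, 6.4]
finger_gap: 0.0217
```

Request:
arm_command(plan=[[255,[0.002,0,0],[0,0,0]]])

```text
time: 11.4
eef_pos: [0.5921, -0.0186, 0.0688]
orientation: [2.346, 2.084, -0.002]
force: [-2.9, -4.2, 7.0]
finger_gap: 0.0215
```

Request:
arm_command(plan=[[255,[0.002,0,0],[0,0,0]]])

```text
time: 11.5
eef_pos: [0.5923, -0.0163, 0.0688]
orientation: [2.346, 2.084, -0.001]
force: [-2.4, -4.0, 6.3]
finger_gap: 0.0219
```

Request:
arm_command(plan=[[255,[0.002,0,0],[0,0,0]]])

```text
time: 11.6
eef_pos: [0.5927, -0.0135, 0.0688]
orientation: [2.346, 2.086, 0.001]
force: [-1.8, -1.3, 5.7]
finger_gap: 0.0217
```

Request:
arm_command(plan=[[255,[0.002,0,0],[0,0,0]]])

```text
time: 11.7
eef_pos: [0.5929, -0.0113, 0.0688]
orientation: [2.346, 2.086, 0.001]
force: [-1.6, -1.2, 5.7]
finger_gap: 0.0217
```

Request:
arm_command(plan=[[255,[0.002,0,0],[0,0,0]]])

```text
time: 11.8
eef_pos: [0.5931, -0.0093, 0.0688]
orientation: [2.346, 2.086, 0.001]
force: [-1.6, -1.6, 6.8]
finger_gap: 0.0219
```

Request:
arm_command(plan=[[255,[0.002,0,0],[0,0,0]]])

```text
time: 11.9
eef_pos: [0.5934, -0.0073, 0.0688]
orientation: [2.346, 2.086, 0.001]
force: [-1.7, -1.7, 6.8]
finger_gap: 0.0214
```

Request:
arm_command(plan=[[255,[0.002,0,0],[0,0,0]]])

```text
time: 12.0
eef_pos: [0.5936, -0.0053, 0.0687]
orientation: [2.346, 2.086, 0.001]
force: [-1.7, -0.8, 7.0]
finger_gap: 0.0217
```

Tight spot entry y≈-0.0393, exit ≈-0.0155 (24 mm long, as stated). The middle is at TCP (0.591, -0.0274), s≈149 mm. On to the black stop, about 69 mm further.

Request:
arm_command(plan=[[255,[0.005,0,0],[0,0,0]],[255,[0.01,0,0],[0,0,0]],[255,[0.015,0,0],[0,0,0]],[255,[0.02,0,0],[0,0,0]],[255,[0.025,0,0],[0,0,0]],[255,[0.03,0,0],[0,0,0]],[255,[0.035,0,0],[0,0,0]],[255,[0.04,0,0],[0,0,0]],[255,[0.045,0,0],[0,0,0]],[255,[0.05,0,0],[0,0,0]],[255,[0.055,0,0],[0,0,0]],[255,[0.059,0,0],[0,0,0]]])

```text
time: 13.2
eef_pos: [0.6004, 0.0536, 0.0687]
orientation: [2.346, 2.086, 0.001]
force: [-1.8, -0.9, 6.6]
finger_gap: 0.0217
```

Request:
arm_command(plan=[[255,[0.002,0,0],[0,0,0]],[255,[0.004,0,0],[0,0,0]],[255,[0.006,0,0],[0,0,0]],[255,[0.007,0,0],[0,0,0]],[255,[0.007,0,0],[0,0,0]]])

```text
time: 13.7
eef_pos: [0.6012, 0.0606, 0.0688]
orientation: [2.346, 2.087, 0.002]
force: [-2.0, -0.0, 6.9]
finger_gap: 0.0216
```

Request:
arm_command(plan=[[255,[0.001,0,0],[0,0,0]],[255,[0.002,0,0],[0,0,0]],[255,[0.002,0,0],[0,0,0]],[255,[0.002,0,0],[0,0,0]]])

```text
time: 14.1
eef_pos: [0.6015, 0.0625, 0.0688]
orientation: [2.346, 2.087, 0.002]
force: [-1.2, -1.6, 6.0]
finger_gap: 0.0214
```

Request:
arm_command(plan=[[255,[0.001,0,0],[0,0,0]],[255,[0.001,0,0],[0,0,0]],[255,[0.001,0,0],[0,0,0]]])

```text
time: 14.4
eef_pos: [0.6016, 0.0635, 0.0688]
orientation: [2.346, 2.086, 0.002]
force: [-1.2, -0.4, 7.2]
finger_gap: 0.0214
```

Request:
arm_command(plan=[[255,[0.001,0,0],[0,0,0]],[255,[0.001,0,0],[0,0,0]],[255,[0.001,0,0],[0,0,0]]])

```text
time: 14.7
eef_pos: [0.6017, 0.0643, 0.0688]
orientation: [2.346, 2.086, 0.001]
force: [-2.1, -1.1, 7.1]
finger_gap: 0.0213
```

Request:
arm_command(plan=[[255,[0.001,0,0],[0,0,0]],[255,[0.001,0,0],[0,0,0]],[255,[0.001,0,0],[0,0,0]]])

```text
time: 15.0
eef_pos: [0.6017, 0.0648, 0.0688]
orientation: [2.346, 2.086, 0.0]
force: [-1.7, -3.3, 6.6]
finger_gap: 0.0214
```

Request:
arm_command(plan=[[255,[0.001,0,0],[0,0,0]],[255,[0.001,0,0],[0,0,0]],[255,[0.001,0,0],[0,0,0]]])

```text
time: 15.3
eef_pos: [0.6018, 0.0654, 0.0687]
orientation: [2.346, 2.085, -0.001]
force: [-2.7, -3.5, 6.8]
finger_gap: 0.0218
```

Black bumper touched at a steady 3.5 N (travel measured 241 mm). Release, lift and go over to the marker.

Request:
arm_command(plan=[[255,[-0.001,0,0],[0,0,0]],[0,[-0.001,0,0],[0,0,0]],[0,[-0.001,0,0],[0,0,0]],[0,[-0.001,0,0],[0,0,0]],[0,[-0.001,0,0],[0,0,0]],[0,[-0.001,0,0],[0,0,0]],[0,[-0.001,0,0],[0,0,0]],[0,[0,0,-0.03],[0,0,0]],[0,[0,0,-0.06],[0,0,0]],[0,[0,0,-0.1],[0,0,0]],[0,[0,0,-0.1],[0,0,0]]])

```text
time: 16.4
eef_pos: [0.605, 0.0669, 0.1735]
orientation: [2.342, 2.083, 0.013]
force: [0.9, 0.7, 0.3]
finger_gap: 0.0852
```

Request:
arm_command(plan=[[0,[-0.04,-0.02,0],[0,0,0]],[0,[-0.08,-0.04,0],[0,0,0]],[0,[-0.12,-0.06,0],[0,0,0]],[0,[-0.16,-0.08,0],[0,0,0]],[0,[-0.2,-0.095,0],[0,0,0]],[0,[-0.218,-0.095,0],[0,0,0]],[0,[-0.218,-0.095,0],[0,0,0]],[0,[-0.218,-0.095,0],[0,0,0]]])

```text
time: 17.2
eef_pos: [0.4813, -0.1385, 0.1671]
orientation: [-2.348, -2.087, -0.001]
force: [0.2, 1.1, 0.7]
finger_gap: 0.085
```

```bash
cat > m.py <<'E'
from h import *
import sys
t=sys.argv[1]
s=robot.get_state();p,d=robot.snapshot("wrist");cv2.imwrite(f"pics/{t}.png",p[:,:,::-1])
p2,d2=robot.snapshot("side");cv2.imwrite(f"pics/{t}s.png",p2[:,:,::-1])
print({k:np.round(s[k],4) for k in("time","eef_pos","orientation","force","finger_gap")})
R=Rn.from_rotvec(s["orientation"]).as_matrix();u=np.array([.1175,.9931])
for n,k,P_,D_ in(("wrist",cam("wrist",s),p,d),("side",cam("side"),p2,d2)):
    C=cloud(k,D_);m=masks(P_)
    for c,lo,hi in(("orange",.06,.072),("blue",.05,.06),("black",.098,.11)):
        q=m[c]&(C[...,2]>lo)&(C[...,2]<hi)&(C[...,0]>.44)&(C[...,0]<.65)&(abs(C[...,1])<.2)
        if q.sum()<8:print(n,c,q.sum());continue
        P=C[q];r=cv2.minAreaRect((P[:,:2]*1000).astype(np.float32));x=np.array(r[0])
        print(n,c,q.sum(),np.median(P[:,2]).round(4),x.round(1),np.round(r[1],1),"along",(x@u).round(1),"(target 42.2) tool:",(R.T@(np.r_[x/1000,.066]-s["eef_pos"])).round(4))
E
python3 m.py w2
```

```text
{'time': np.float64(17.2), 'eef_pos': array([ 0.4813, -0.1385,  0.1671]), 'orientation': array([-2.3480e+00, -2.0865e+00, -7.0000e-04]), 'force': array([0.2066, 1.1317, 0.6691]), 'finger_gap': np.float64(0.085)}
wrist orange 767 0.0657 [ 480.3 -140.2] [15.4 24.7] along -82.8 (target 42.2) tool: [-0.0018 -0.0008  0.1011]
wrist blue 3715 0.0546 [600.   64.3] [64.1 70. ] along 134.3 (target 42.2) tool: [0.2153 0.094  0.1012]
wrist black 765 0.1038 [599.1  57.8] [13.3 29.9] along 127.7 (target 42.2) tool: [0.2087 0.0939 0.1012]
side orange 0
side blue 322 0.0556 [597.6  69. ] [55.4 65.7] along 138.7 (target 42.2) tool: [0.2197 0.0912 0.1012]
side black 110 0.1047 [598.5  66.1] [27.6 28.6] along 135.9 (target 42.2) tool: [0.2169 0.0924 0.1012]
```

Request:
arm_command(plan=[[0,[-0.0015,-0.0005,0.045],[0,0,0]],[0,[-0.0015,-0.0005,0.09],[0,0,0]],[0,[-0.0015,-0.0005,0.115],[0,0,0]],[0,[-0.0015,-0.0005,0.128],[0,0,0]],[0,[-0.0015,-0.0005,0.128],[0,0,0]],[150,[-0.0015,-0.0005,0.128],[0,0,0]],[255,[-0.0015,-0.0005,0.128],[0,0,0]],[255,[-0.0015,-0.0005,0.128],[0,0,0]],[255,[-0.0015,-0.0005,0.128],[0,0,0]],[255,[-0.0015,-0.0005,0.128],[0,0,0]],[255,[-0.0015,-0.0005,0.128],[0,0,0]],[255,[-0.0015,-0.0005,0.128],[0,0,0]]], newtons=30)

```text
time: 18.5
eef_pos: [0.4812, -0.1403, 0.04]
orientation: [2.347, 2.087, 0.001]
force: [-0.8, 0.7, 6.6]
finger_gap: 0.0155
```

Request:
arm_command(plan=[[255,[0.005,0,0],[0,0,0]],[255,[0.015,0,0],[0,0,0]],[255,[0.025,0,0],[0,0,0]],[255,[0.035,0,0],[0,0,0]],[255,[0.045,0,0],[0,0,0]],[255,[0.055,0,0],[0,0,0]],[255,[0.065,0,0],[0,0,0]],[255,[0.075,0,0],[0,0,0]],[255,[0.085,0,0],[0,0,0]],[255,[0.095,0,0],[0,0,0]],[255,[0.105,0,0],[0,0,0]],[255,[0.115,0,0],[0,0,0]]])

```text
time: 19.7
eef_pos: [0.4945, -0.0262, 0.04]
orientation: [2.346, 2.086, -0.001]
force: [-1.3, -1.1, 7.2]
finger_gap: 0.0156
```

Request:
arm_command(plan=[[255,[0.006,0,0],[0,0,0]],[255,[0.01,0,0],[0,0,0]],[255,[0.01,0,0],[0,0,0]]])

```text
time: 20.0
eef_pos: [0.4957, -0.0157, 0.04]
orientation: [2.346, 2.088, 0.001]
force: [-2.2, 0.7, 6.2]
finger_gap: 0.0156
```

Request:
arm_command(plan=[[0,[0,0,0],[0,0,0]],[0,[0,0,0],[0,0,0]],[0,[0,0,0],[0,0,0]],[0,[0,0,0],[0,0,0]],[0,[0,0,0],[0,0,0]],[0,[0,0,0],[0,0,0]],[0,[0,0,-0.03],[0,0,0]],[0,[0,0,-0.07],[0,0,0]],[0,[0,0,-0.11],[0,0,0]],[0,[0,0,-0.15],[0,0,0]],[0,[0,0,-0.18],[0,0,0]],[0,[0,0,-0.18],[0,0,0]]])

```text
time: 21.2
eef_pos: [0.4983, -0.0164, 0.2241]
orientation: [2.342, 2.083, 0.009]
force: [0.6, 0.3, 0.4]
finger_gap: 0.0856
```

```bash
sleep 0; python3 m.py w3
```

```text
{'time': np.float64(21.2), 'eef_pos': array([ 0.4983, -0.0164,  0.2241]), 'orientation': array([2.3422, 2.0831, 0.0089]), 'force': array([0.5566, 0.2788, 0.4423]), 'finger_gap': np.float64(0.0856)}
wrist orange 542 0.0658 [495.1 -16.2] [14.4 25.2] along 42.1 (target 42.2) tool: [-1.000e-04 -4.600e-03  1.581e-01]
wrist blue 2591 0.0547 [599.5  63.5] [61.2 69.1] along 133.5 (target 42.2) tool: [0.0913 0.0897 0.1589]
wrist black 294 0.1043 [598.1  55.2] [ 6.9 28.8] along 125.1 (target 42.2) tool: [0.0828 0.0893 0.1589]
side orange 0
side blue 302 0.0553 [598.7  74.2] [48.8 67.8] along 144.0 (target 42.2) tool: [0.1018 0.0877 0.1589]
side black 119 0.1049 [599.7  65.6] [23.6 30.1] along 135.6 (target 42.2) tool: [0.0934 0.0897 0.1589]
```

View pics/w3.png

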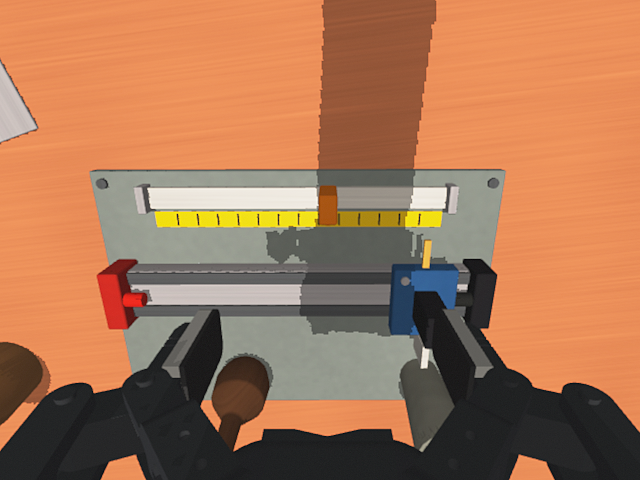

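The picture shows the carriage against the black bumper (458,300), the marker at (328,205), and both plate vases upright. Measured position along the rail agrees: marker 42.1 against a target of 42.2, carriage within 1 mm of contact. Handing in.

```bash
python3 -c "
from station import robot
print(robot.close_job())"
```

```text
the job is handed in; nothing more can be done
None
```

The marker now stands level with the middle of the tight spot and the carriage is at the black stop. I handed the job in at about 21 s of the 67 s allowed; no verdict is reported.

- **Bumpers:** I stroked the carriage to the red bumper, where the last reading was about 4 N. Then I ran it the full travel to the black bumper, about 3.5 N. The measured travel was 241 mm against the stated 240 mm.
- **Tight spot:** Drag was about 1–2 N along most of the rail and jumped to about 11 N at the tight spot. It then fell to about 4 N just before the exit. The spot measured 24 mm long, as the text says, with its middle at about 149 mm of carriage travel.
- **Last checks:** The wrist camera puts the marker 0.1 mm from my target along the rail; the arm's own reading at release gave 0.4 mm. The carriage is about 1 mm from where it met the black bumper, and the two vases on the plate are upright.
- **Not confirmed:**
  - The side camera did not pick out the marker.
  - Its carriage reading was off by up to 10 mm, because its view of the blue saddle was incomplete.
  - I did not measure the vases, carton or scraper for shift, but the forces read at the end of each move gave no sign of contact with them.

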